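Fit the battery pack and close the amplifier case

ROBOT

A 7-joint arm with a two-finger parallel gripper is mounted at the origin on the work surface. World frame = base frame: x ahead of the robot, y to its left, z up, the work surface at z = 0. Lengths are in m, angles in rad, forces in N, time in s.
With the tool pointing down it reaches from about 0.4 to 0.85 m from the base axis. Payload 10.4 kg.
Tool frame: the origin (TCP) lies between the finger pads; the fingertips stand 25 mm ahead of it and the grasp point (between the pads) lies 6 mm ahead of it; x points along the fingers, y is the direction in which the jaws open and shut, and the axes are right-handed (so a half turn about x gives the same grasp; the last joint's range is limited). The gripper opens to 87 mm and grips with 3 to 60 N. Pads are 19 mm wide; open, the fingers measure 117 mm over their backs; the gripper's body (75 mm by 190 mm) begins 51 mm behind the grasp point.
Start: joints at [1.206, 0.332, -0.065, 1.46, 0.022, 1.35, -0.088], TCP at [0.21, -0.589, 0.248] pointing down, gripper open.
Joint ranges: [-2.6, 2.6], [-0.5, 2.12], [-1.47, 1.34], [0.16, 2.42], [-1.27, 4.41], [0.06, 2.06], [-2.6, 2.6]. Speed limits (rad/s): [2.22, 2.22, 2.79, 2.79, 3.14, 3.14, 3.14].

INTERFACE

Orientations are given as a unit quaternion [x, y, z, w].
In Python, from bench import r gives the robot as it stands.
- The arm moves only by the shell command python3 -m pendant 'ROWS' [FORCE]. ROWS is JSON, a list of rows, each an object with "translation": the shift along the world's x, y, z in cm, a list of three; "angular": the turn, a rotation vector about the world's x, y, z in degrees, a list of three; "hand": the opening, from -1 (shut) to 1 (fully open). In form: [{"translation": [dx, dy, dz], "angular": [wx, wy, wz], "hand": hand}, ...]. A call has 1 to 20 rows; each row shifts and turns the commanded pose from where the row before left it; what a row does not reach is not made up. A row lasts 1/10 s, in which the tool goes at most 50 mm and 8.59 degrees, less where a joint would pass 70% of its speed; a pose out of reach is approached as far as the arm can. A call is refused whole if a number of a shift passes 5 or a number of a turn 8.59, either way. A call with a gripper value outside its range is refused whole. The fingers move at their own pace and stop on an object; FORCE is the grip in N (left out, the last holds). Time passes only in rows, so rows that do not move let the fingers close. It gives the time, the measured TCP pose, the force and the opening at its end, in the units of the state.
- r.read_state(): the state, without advancing time (a new reading comes with each control period).
- r.camera(name): name is "scene" or "top" or "wrist"; returns the picture (384x512x3 uint8, red, green, blue); there is no depth.
- r.camera_info(name): a dict with "fx", "fy", "cx", "cy" (pixels), "rvec" (rotation vector, rad) and "tvec" (3), from world to camera coordinates, as OpenCV has them; the wrist camera has in their place "mount" (4x4, takes a point from camera to tool coordinates, whose origin is the TCP and whose axes are the tool frame's). Camera axes: x right, y down, z forward; pixel columns grow to the right and rows downward; lengths in m; the calibration is good to about 2 mm. A picture is of the moment at which its call begins: read the wrist's pose just before it. camera_info takes no time and is no camera call.
- r.close_job(): hands the job in, once; it reports no verdict.
Trained networks look in the newest picture that a camera, given by its name, has taken for a name from the list of things; names that differ only in an ending like _2 or _b are one class to them, and where a whole thing is asked for, a point or a joint stands for the part that bears it (a point fixed in the world has none). Each returns a list of dicts, best first, with "confidence" (0 to 1); they miss things now and then, are a little off and sometimes report something else, mostly with a low value. They report only what shows in the picture. A call takes as long as a camera call. They do not tell look-alikes from the thing itself.
- r.find_in(camera, name): "point" ([row, column] in pixels, amid what is visible of it).
- r.mark_of(camera, name): "point" ([row, column] in pixels: a listed point, or the origin of a listed thing).
The state is a dict: "time": time; "joint_positions": joint angles; "joint_vel": joint speeds; "joint_torque": joint torques, N m; "ee_pos": TCP position; "eef_rot": TCP orientation; "ft_force": force on the tool from outside, world axes, zero at the start; "torque": the same for the moment, N m; "width": finger opening in m.
Only numpy, scipy, OpenCV 4.12 (cv2) and the standard library are available. Lean on these libraries where they do the work, as an engineer would, in place of code of your own. Each camera call takes 0.05 s, during which the arm holds its last target.

TASK

Put the blue battery pack upright into the bay inside the open white amplifier case and let go of it. Then close the case with the red lid: hold the lid at a tilt, hook its tongue under the dark grey ledge, swing it down under control (never letting it fall shut) until it lies fully home, and let go. Leave the yellow pack, the bottle, the roll of tape and the screwdrivers where they are.

Things in the scene. Friction and masses are not known exactly. Their poses are not given: they have to be found in the camera images.
- case: White open-topped instrument case bolted to the table, on the left or the right, 182 (x) by 137 (y) by 72 mm high. Origin: centre of its underside on the table; z up; -x is the end with the dark grey ledge, roughly towards the robot. Side walls (127 mm apart inside) rise to 64 mm, the rear (+x) wall to 70 mm with its inner face at x = +86 mm.
- seat (a point): Centre of the lid's seat, 58 mm above the table over the case's origin. The seat is made of rails 10 mm wide along both side walls (opening 106 mm wide between them) and along the rear wall.
- ledge (a point): Middle of the lower inner edge of the dark grey ledge, at case x = -72 mm, y = 0, 66.5 mm above the table (8.5 mm over the seat). The ledge spans the whole width and is 5.5 mm thick. The pocket under it is 14 mm deep, closed by the front wall at case x = -86 mm, and open below, so that a tilted tongue may dip below the seat.
- bay (a point): Centre of the floor of the battery bay, at case x = +20 mm, y = 0, 5 mm above the table. The bay is 68 (x) by 38 (y) mm between black guides that stand 8 mm above this floor.
- pack: Blue battery pack with a white band and two brass contacts on top, 60 (x) by 30 (y) by 40 mm high, about 0.14 kg. Origin: centre of its underside; z up when upright, as it starts. Either way round fits.
- lid: Red lid lying flat on the table, about 0.22 kg. Plate 150 (x) by 120 (y) by 6 mm; origin: centre of the plate's underside; z up. A tongue 70 mm wide and 4 mm thick, level with the underside, stands 14 mm out from the -x edge. A black grip block 24 (x) by 40 (y) mm stands centred at x = +20 mm, y = 0, from 6 to 42 mm above the underside.
- lid_tip (a point): Middle of the tongue's end, on the underside: lid x = -89 mm, y = 0, z = 0. With the lid closed it lies 6 to 14 mm beyond the ledge's edge (case x = -78 to -86 mm), the lid's axes along the case's, 3.5 mm play at either side.
- lid_edge (a point): Middle of the lid's free edge, on the underside: lid x = +75 mm, y = 0, z = 0. The lid goes in only with this edge raised; swung down, it comes to lie inside the rear wall, which stands 12 mm over the seat.
- old_pack: Yellow battery pack of the same shape as the blue one; to be left alone. Origin: centre of its underside.
- bottle: Clear bottle, 66 mm across, 210 mm high; leave alone. Origin: centre of its underside.
- tape: Black roll of tape lying flat, 90 mm across, 22 mm high; leave alone. Origin: centre of its underside.
- driver: Green-handled screwdriver, about 200 mm long, lying on the table; leave alone. Origin: under its middle.
- driver2: Second green-handled screwdriver, also about 200 mm long, lying nearer the robot; leave alone. Origin: under its middle.
Things that resemble listed ones, but are neither listed nor needed, are in the scene too. There is more than one size of the pack; the job needs the smallest.

How it is judged:
On the way, in this order (a step that is already met when the one before it is completed fails the run):
1. the blue pack stands upright in the bay, let go (x of pack in the frame of case between 0.013 and 0.027 m and y of pack in the frame of case between -0.007 and 0.007 m and z of pack in the frame of case between 0.002 and 0.008 m and angle between pack's own z axis and vertical below 0.08 rad and contact force between pack and the fingers below 0.2 N), for 0.2 s.
2. the lid's tongue is hooked under the ledge (3 mm or more) with the lid tilted more than 4 degrees, free edge up (x of lid_tip in the frame of case between -0.09 and -0.075 m and y of lid_tip in the frame of case between -0.02 and 0.02 m and z of lid_tip in the frame of case between 0.045 and 0.066 m and angle between lid's own z axis and vertical above 0.07 rad and z of lid_edge in the frame of case above 0.066 m), for 0.1 s.
At the end, for the whole second after the job is handed in: The blue pack stands upright on the floor of the bay (within 7 mm of its centre each way, tilted less than 0.08 rad). The lid lies at rest in the case: tongue tip at least 3 mm under the ledge, tongue and free edge within 3 mm of the seat's height, tilt under 0.035 rad (x of pack in the frame of case between 0.013 and 0.027 m and y of pack in the frame of case between -0.007 and 0.007 m and z of pack in the frame of case between 0.002 and 0.008 m and angle between pack's own z axis and vertical below 0.08 rad and x of lid_tip in the frame of case between -0.09 and -0.075 m and y of lid_tip in the frame of case between -0.02 and 0.02 m and z of lid_tip in the frame of case between 0.045 and 0.061 m and z of each of lid_tip, lid_edge in the frame of case above 0.055 m and z of lid_edge in the frame of case below 0.061 m and angle between lid's own z axis and vertical below 0.035 rad and linear speed of each of lid, pack below 0.02 m/s); the robot touches nothing.
It fails at once if a bystander is moved by more than 30 mm (distance of any of old_pack, bottle, tape, driver, driver2 from where it was at the start of the episode above 0.03 m).
It fails at once if the hooked lid falls shut (turns faster than 4 rad/s) (x of lid_tip in the frame of case between -0.09 and -0.075 m and y of lid_tip in the frame of case between -0.02 and 0.02 m and z of lid_tip in the frame of case between 0.045 and 0.066 m and angular speed of lid above 4 rad/s).
It also fails if it takes over 58 s, if anything falls off the work surface, if the arm or the gripper's body presses on something with over 40 N, if the wrist force passes 120 N, or if a joint passes its speed limit or range.

## Working session

There is one attempt and no reset: what is moved stays moved. The work goes in short steps, Python scripts to look and compute and a shell command to move; the robot and the scene stay as the last step left them, time stands still between calls to the robot, and variables do not carry over. Pictures are saved under pics/ and viewed, and the job is handed in when it is done.

```bash
mkdir -p pics; ls; python3 - <<'E'
from bench import r
import cv2,numpy as np
for c in ["scene","top"]:
    im=r.camera(c); cv2.imwrite(f"pics/{c}0.png",cv2.cvtColor(im,cv2.COLOR_RGB2BGR))
    i=r.camera_info(c); print(c,{k:np.round(v,3).tolist() for k,v in i.items()})
    for n in ["pack","lid","case","bay","ledge","lid_tip","lid_edge","seat"]:
        try:
            print(n,[(np.round(d["point"],1).tolist(),round(d["confidence"],2)) for d in r.mark_of(c,n)[:5]])
        except Exception as e: print(n,e)
print(r.read_state())
E
```

```text
pics
scene {'fx': 371.435, 'fy': 371.435, 'cx': 253.762, 'cy': 195.469, 'rvec': [1.383, 2.3, -0.801], 'tvec': [0.283, -0.361, 1.633]}
pack [([214.4, 260.5], 0.77), ([243.1, 248.9], 0.74), ([176.8, 303.3], 0.64), ([270.4, 395.3], 0.6)]
lid [([201.1, 314.7], 0.36), ([277.9, 290.6], 0.18)]
case [([187.5, 205.6], 0.83)]
bay [([187.6, 205.6], 0.95)]
ledge [([160.3, 208.4], 0.76)]
lid_tip [([200.0, 317.0], 0.57), ([211.1, 261.3], 0.19)]
lid_edge [([235.5, 319.9], 0.75), ([217.3, 320.5], 0.71)]
seat [([175.6, 204.7], 0.81), ([188.2, 208.6], 0.34)]
top {'fx': 479.013, 'fy': 479.013, 'cx': 256.01, 'cy': 190.916, 'rvec': [2.072, -2.132, 0.247], 'tvec': [-0.003, 0.581, 1.41]}
pack [([267.6, 222.5], 0.7), ([158.2, 236.6], 0.58), ([187.6, 243.6], 0.57)]
lid []
case [([194.5, 315.3], 0.94), ([193.7, 174.2], 0.47)]
bay [([189.1, 312.5], 0.59)]
ledge [([212.0, 323.4], 0.7)]
lid_tip [([241.0, 194.3], 0.8), ([194.7, 176.8], 0.56), ([189.0, 313.2], 0.29), ([197.0, 92.3], 0.18)]
lid_edge [([192.9, 175.3], 0.83)]
seat [([186.3, 316.7], 0.64)]
{'time': 0.9, 'joint_positions': array([ 1.20639938,  0.33217684, -0.06473971,  1.46009338,  0.02160491,
        1.34994808, -0.08851347]), 'joint_vel': array([-0.0004059 , -0.00107118,  0.00096119,  0.00120344,  0.00070378,
       -0.00124176,  0.00100384]), 'joint_torque': array([ 4.70973082e-04, -6.23033309e+01,  2.51276535e-02, -3.90118253e+01,
       -6.11236040e-02,  3.14540241e-02, -6.32451361e-06]), 'ee_pos': array([ 0.20952645, -0.58883913,  0.24759326]), 'eef_rot': array([ 0.69681677,  0.12024357, -0.69679164,  0.1202883 ]), 'ft_force': array([ 0.97702766,  0.57370424, -0.3066366 ]), 'torque': array([-0.01184563, -0.01987796,  0.0162461 ]), 'width': 0.08731474881624207}
```

View pictures.

View pics/scene0.png

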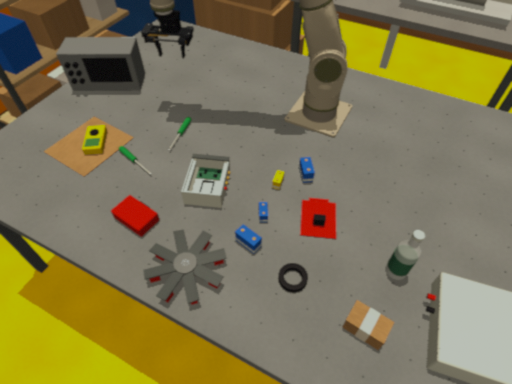

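View pics/top0.png

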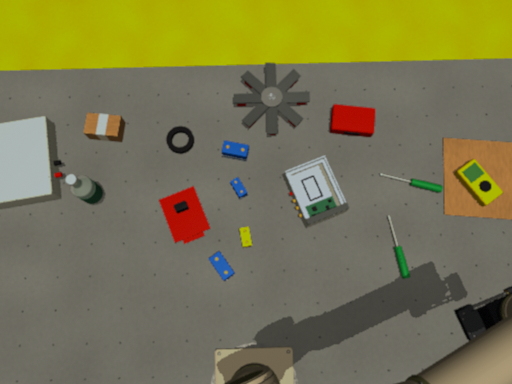

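```bash
cat > h.py <<'E'
import numpy as np,cv2
from scipy.spatial.transform import Rotation as R
from bench import r
def cam(c,state=None):
    i=r.camera_info(c); K=np.array([[i["fx"],0,i["cx"]],[0,i["fy"],i["cy"]],[0,0,1]])
    if "mount" in i:
        s=state or r.read_state(); T=np.eye(4);T[:3,:3]=R.from_quat(s["eef_rot"]).as_matrix();T[:3,3]=s["ee_pos"]
        W=T@np.array(i["mount"]); return K,W[:3,:3].T,-W[:3,:3].T@W[:3,3]
    return K,cv2.Rodrigues(np.array(i["rvec"]))[0],np.array(i["tvec"])
def ray(C,rc,z):
    K,Rm,t=C; d=Rm.T@np.linalg.inv(K)@np.array([rc[1],rc[0],1.]); o=-Rm.T@t
    return o+d*(z-o[2])/d[2]
def proj(C,P):
    K,Rm,t=C; p=K@(Rm@np.array(P)+t); return p[1]/p[2],p[0]/p[2]
def save(im,n,box=None,k=1):
    if box: im=im[box[0]:box[1],box[2]:box[3]]
    cv2.imwrite("pics/"+n,cv2.resize(cv2.cvtColor(im,cv2.COLOR_RGB2BGR),None,fx=k,fy=k,interpolation=cv2.INTER_CUBIC))
E
python3 - <<'E'
from h import *
im=cv2.cvtColor(cv2.imread("pics/top0.png"),cv2.COLOR_BGR2RGB)
save(im,"topc.png",(120,290,150,360),3.7)
C=cam("top")
for n,rc,z in [("small blue",(187,238),.04),("b2",(150,236),.05),("b3",(264,221),.05),("yellow",(236,246),.04),("lid grip",(206,181),.042),("bayish",(188,313),.04),("drv2",(245,398),.02)]:
    print(n,ray(C,rc,z).round(3))
print(r.camera_info("wrist"))
s=r.read_state();print(R.from_quat(s["eef_rot"]).as_matrix().round(3))
E
```

```text
small blue [0.602 0.037 0.04 ]
b2 [0.72 0.04 0.05]
b3 [0.362 0.092 0.05 ]
yellow [0.446 0.015 0.04 ]
lid grip [0.545 0.215 0.042]
bayish [ 0.592 -0.199  0.04 ]
drv2 [ 0.407 -0.455  0.02 ]
{'fx': 311.83040238904374, 'fy': 311.83040238904374, 'cx': 254.32982336224958, 'cy': 190.5758526328802, 'mount': array([[ 0.00104524, -0.28101869,  0.95970173, -0.13838756],
       [ 0.99999739, -0.00165469, -0.00157365, -0.00161336],
       [ 0.00203023,  0.95970087,  0.28101622, -0.07776974],
       [ 0.        ,  0.        ,  0.        ,  1.        ]])}
[[ 0.     0.335 -0.942]
 [-0.    -0.942 -0.335]
 [-1.     0.    -0.   ]]
```

View pics/topc.png

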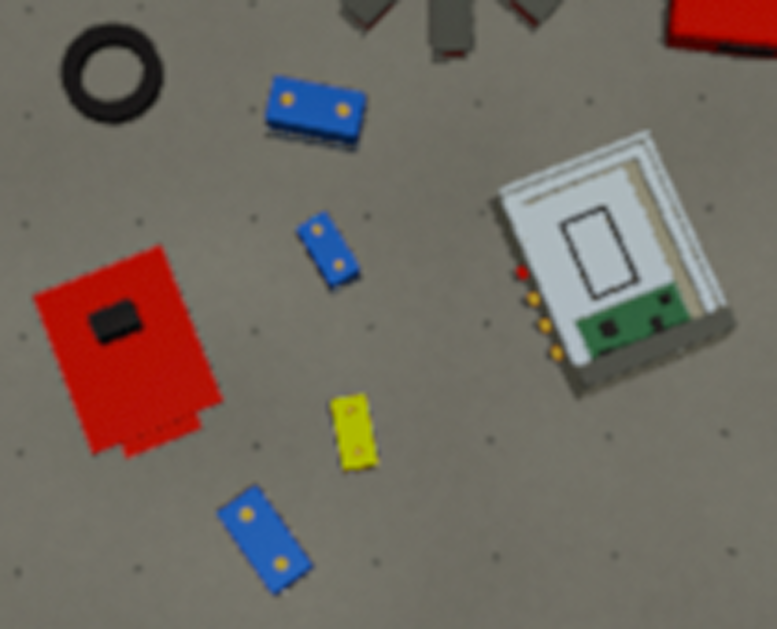

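```bash
python3 -m pendant '[{"translation":[3.2,3.4,0.4],"angular":[0,0,0],"hand":1},{"translation":[3.2,3.4,0.4],"angular":[0,0,0],"hand":1},{"translation":[3.2,3.4,0.4],"angular":[0,0,0],"hand":1},{"translation":[3.2,3.4,0.4],"angular":[0,0,0],"hand":1},{"translation":[3.2,3.4,0.4],"angular":[0,0,0],"hand":1},{"translation":[3.2,3.4,0.4],"angular":[0,0,0],"hand":1},{"translation":[3.2,3.4,0.4],"angular":[0,0,0],"hand":1},{"translation":[3.2,3.4,0.4],"angular":[0,0,0],"hand":1},{"translation":[3.2,3.4,0.4],"angular":[0,0,0],"hand":1},{"translation":[3.2,3.4,0.4],"angular":[0,0,0],"hand":1},{"translation":[3.2,3.4,0.4],"angular":[0,0,0],"hand":1},{"translation":[3.2,3.4,0.4],"angular":[0,0,0],"hand":1}]'
python3 - <<'E'
from h import *
r.read_state();s=r.read_state(); im=r.camera("wrist"); save(im,"w1.png",None,1.5); np.savez("w1.npz",p=s["ee_pos"],q=s["eef_rot"],im=im)
print(s["time"],s["ee_pos"],s["joint_vel"].round(3))
for n in ["bay","ledge","seat","case"]: print(n,[(np.round(d["point"],1).tolist(),round(d["confidence"],2)) for d in r.mark_of("wrist",n)[:2]])
E
```

```text
time: 2.1
ee_pos: [0.5946, -0.1795, 0.296]
eef_rot: [0.697, 0.12, -0.697, 0.12]
ft_force: [0.8, -0.3, 0.0]
width: 0.0871
2.1 [ 0.59455931 -0.17946582  0.29596875] [-0.656  0.459 -0.183 -0.626  0.223  0.221 -0.786]
bay [([160.2, 267.9], 0.66)]
ledge [([239.6, 269.8], 0.84)]
seat [([184.3, 270.8], 0.69)]
case [([172.3, 269.4], 0.64), ([240.8, 271.8], 0.41)]
```

View pics/w1.png

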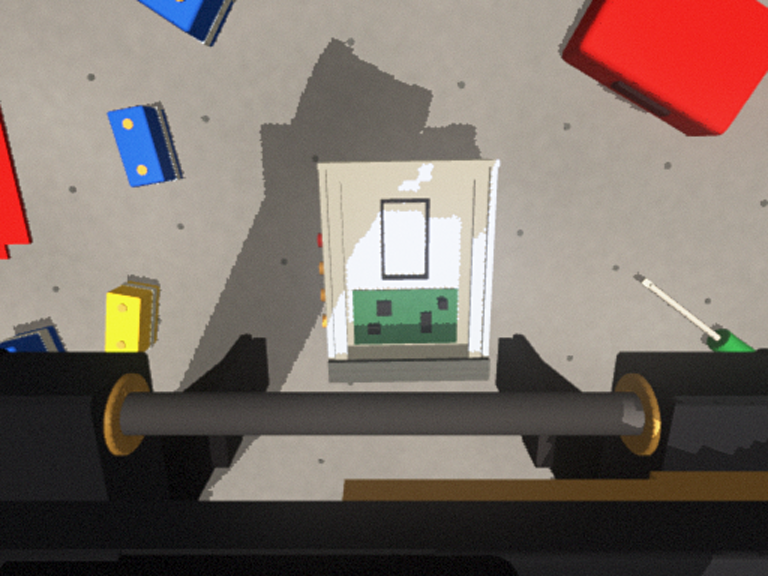

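```bash
python3 - <<'E'
from h import *
s=r.read_state(); im=r.camera("wrist"); s2=r.read_state(); print(s["time"],s["ee_pos"],s2["ee_pos"],s2["eef_rot"])
np.savez("w2.npz",p=s["ee_pos"],q=s["eef_rot"],im=im)
save(im,"w2.png",(90,270,190,350),4.2)
C=cam("wrist",s)
E
```

```text
2.35 [ 0.5932927  -0.18138488  0.29535211] [ 0.59291297 -0.18219217  0.29540233] [-0.69666631 -0.11944824  0.6971403  -0.11993155]
```

View pics/w2.png

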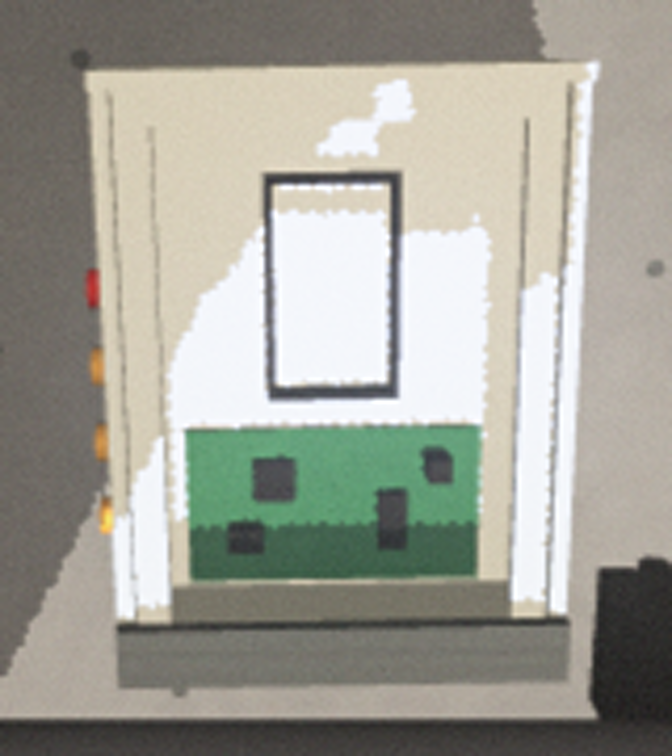

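```bash
cat > fitc.py <<'E'
from h import *
from scipy.optimize import least_squares
d=np.load("w2.npz"); C=cam("wrist",dict(ee_pos=d["p"],eef_rot=d["q"]))
pts=[((87,72),(91,68.5,70)),((597,65),(91,-68.5,70)),((272,183),(54,19,13)),((393,183),(54,-19,13)),((389,386),(-14,-19,13)),((275,388),(-14,19,13)),((118,626),(-72,68.5,72)),((568,622),(-72,-68.5,72)),((118,688),(-91,68.5,72)),((568,680),(-91,-68.5,72))]
def f(p,raw=0):
    o=[]
    for (u,v),P in pts:
        c,s=np.cos(p[2]),np.sin(p[2]);P=np.array(P)/1000
        W=[p[0]+c*P[0]-s*P[1],p[1]+s*P[0]+c*P[1],P[2]]
        a=proj(C,W); o+=[a[0]-(90+v/4.2),a[1]-(190+u/4.2)]
    return np.array(o)
g=least_squares(f,[.59,-.2,.38],loss="soft_l1"); p=g.x
print("case",p[:2].round(4),np.degrees(p[2]).round(2)); print(f(p).reshape(-1,2).round(1))
c,s=np.cos(p[2]),np.sin(p[2]); print("bay",p[0]+c*.02,p[1]+s*.02)
E
python3 fitc.py
```

```text
case [ 0.5803 -0.2056] 20.36
[[-0.5 -0.2]
 [-0.8  0.1]
 [ 0.2  0.2]
 [-0.3 -0.2]
 [ 0.7  0.3]
 [ 0.6  0.2]
 [ 0.8 -0.6]
 [ 0.2  0.4]
 [-0.5  0.1]
 [-0.  -0.3]]
bay 0.5990620469046023 -0.1986400342483106
```

```bash
python3 -m pendant '[{"translation":[0.2,4.4,-1.5],"angular":[0,0,0],"hand":1},{"translation":[0.2,4.4,-1.5],"angular":[0,0,0],"hand":1},{"translation":[0.2,4.4,-1.5],"angular":[0,0,0],"hand":1},{"translation":[0.2,4.4,-1.5],"angular":[0,0,0],"hand":1},{"translation":[0.2,4.4,-1.5],"angular":[0,0,0],"hand":1},{"translation":[0,0,0],"angular":[0,0,0],"hand":1},{"translation":[0,0,0],"angular":[0,0,0],"hand":1}]'
python3 - <<'E'
from h import *
s=r.read_state(); im=r.camera("wrist"); s2=r.read_state(); print(s["time"],s["ee_pos"],s2["ee_pos"],s2["eef_rot"])
np.savez("w3.npz",p=s["ee_pos"],q=s["eef_rot"],im=im)
save(im,"w3.png",None,1.5)
E
```

```text
time: 3.1
ee_pos: [0.6031, 0.0386, 0.2203]
eef_rot: [-0.697, -0.12, 0.697, -0.121]
ft_force: [0.6, -0.6, 0.2]
width: 0.0869
3.1 [0.6031201  0.03855155 0.22034885] [0.60352295 0.0371548  0.22072626] [-0.69691752 -0.1191012   0.69694454 -0.11995491]
```

View pics/w3.png

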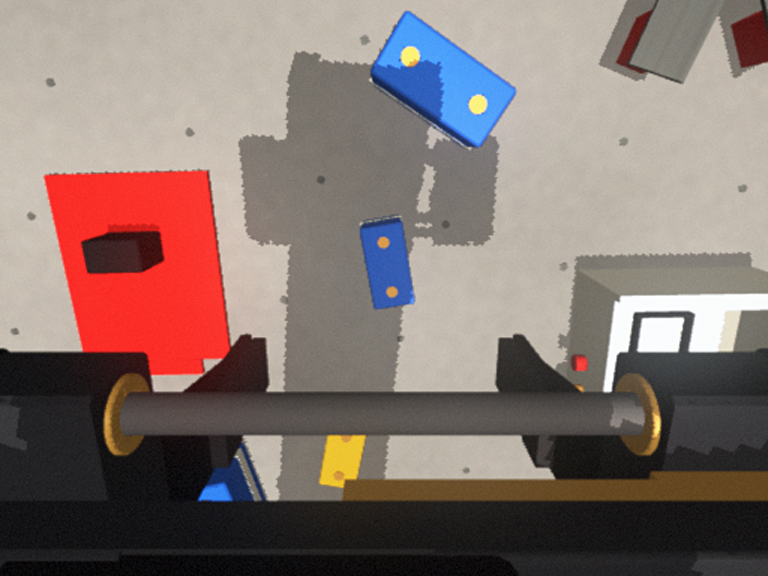

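```bash
python3 - <<'E'
from h import *
d=np.load("w3.npz"); save(d["im"],"w3c.png",(135,215,225,290),8)
save(d["im"],"w3l.png",(100,260,20,170),4)
E
```

```text
(no output)
```

View pics/w3c.png

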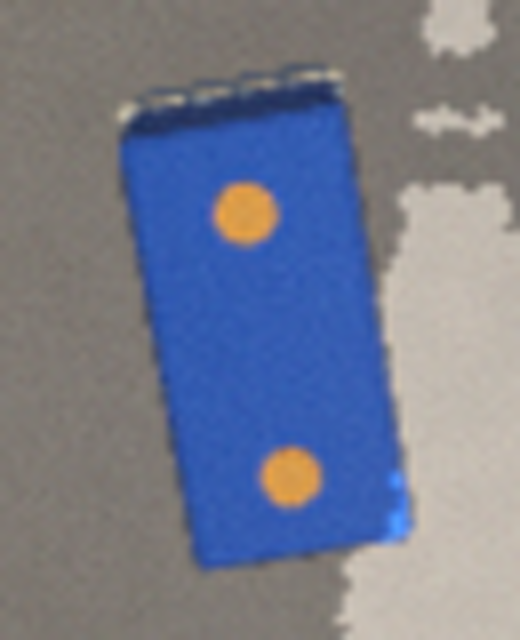

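View pics/w3l.png

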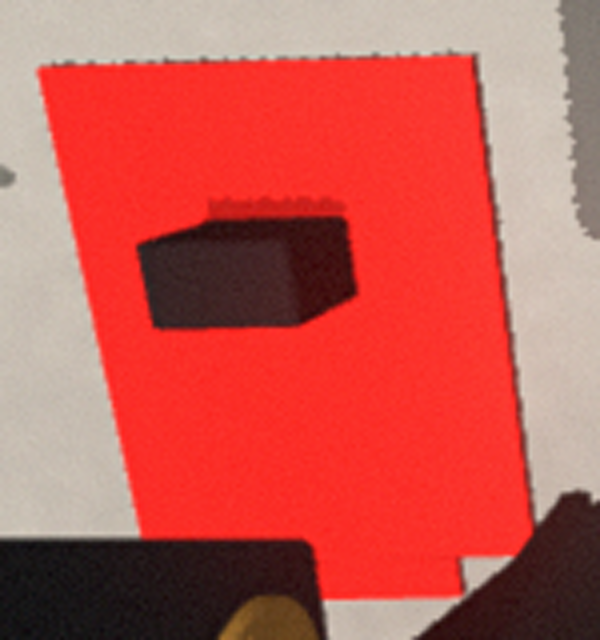

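```bash
cat > fit.py <<'E'
from h import *
from scipy.optimize import least_squares
def fit(npz,pts,off,k,p0):
    d=np.load(npz); C=cam("wrist",dict(ee_pos=d["p"],eef_rot=d["q"]))
    def f(p):
        o=[]
        for (u,v),P in pts:
            c,s=np.cos(p[2]),np.sin(p[2]);P=np.array(P)/1000
            W=[p[0]+c*P[0]-s*P[1],p[1]+s*P[0]+c*P[1],P[2]]
            a=proj(C,W); o+=[a[0]-(off[0]+v/k),a[1]-(off[1]+u/k)]
        return np.array(o)
    p=least_squares(f,p0,loss="soft_l1").x
    print(p[:2].round(4),np.degrees(p[2]).round(2)); print(f(p).reshape(-1,2).round(1).tolist()); return p
E
python3 - <<'E'
from fit import *
fit("w3.npz",[((122,142),(30,15,40)),((346,105),(30,-15,40)),((409,540),(-30,-15,40)),((205,568),(-30,15,40))],(135,225),8,[.6,.04,.5])
p=fit("w3.npz",[((40,68),(75,60,6)),((475,55),(75,-60,6)),((533,555),(-75,-60,6)),((462,595),(-89,-35,4)),((137,245),(32,20,42)),((285,240),(32,-20,42)),((298,325),(8,-20,42)),((154,328),(8,20,42))],(100,20),4,[.53,.2,.4])
c,s=np.cos(p[2]),np.sin(p[2]);print("grip",p[0]+c*.02,p[1]+s*.02)
st=r.read_state(); M=R.from_quat(st["eef_rot"]).as_matrix();print(st["ee_pos"],M.round(3), np.degrees(np.arctan2(M[0,1],-M[1,1])))
E
```

```text
[0.6021 0.0352] 28.95
[[-0.2, -0.4], [-0.4, 0.4], [0.1, 1.0], [0.9, -1.0]]
[0.527  0.2111] 20.72
[[-0.6, -0.4], [0.3, -0.5], [0.2, 0.3], [0.1, -0.0], [-0.9, -0.8], [-0.5, 0.9], [0.8, 1.5], [0.9, -0.4]]
grip 0.5456779095859211 0.21819387757390712
[0.60352295 0.0371548  0.22072626] [[ 0.     0.333 -0.943]
 [-0.001 -0.943 -0.333]
 [-1.     0.001  0.   ]] 19.463816609763303
```

```bash
python3 -m pendant '[{"translation":[-0.1,-0.1,-4],"angular":[0,0,4.8],"hand":1},{"translation":[0,-0.1,-4],"angular":[0,0,4.7],"hand":1},{"translation":[0,0,-4],"angular":[0,0,0],"hand":1},{"translation":[0,0,-2],"angular":[0,0,0],"hand":1},{"translation":[0,0,0],"angular":[0,0,0],"hand":1},{"translation":[0,0,0],"angular":[0,0,0],"hand":1}]' 20
python3 - <<'E'
from h import *
for k in range(2):
    st=r.read_state(); M=R.from_quat(st["eef_rot"]).as_matrix();print(st["ee_pos"],M[:,0].round(3), np.degrees(np.arctan2(M[0,1],-M[1,1])))
    im=r.camera("wrist")
save(im,"w4.png",None,1.5)
E
```

```text
time: 3.75
ee_pos: [0.6032, 0.0354, 0.0816]
eef_rot: [0.685, 0.176, -0.684, 0.177]
ft_force: [1.2, 0.4, 1.1]
width: 0.0865
[0.60318494 0.03541189 0.08164238] [ 0.001 -0.001 -1.   ] 28.940616039888944
[0.6036316  0.03595624 0.08237098] [ 0.002 -0.    -1.   ] 28.973852165799652
```

View pics/w4.png

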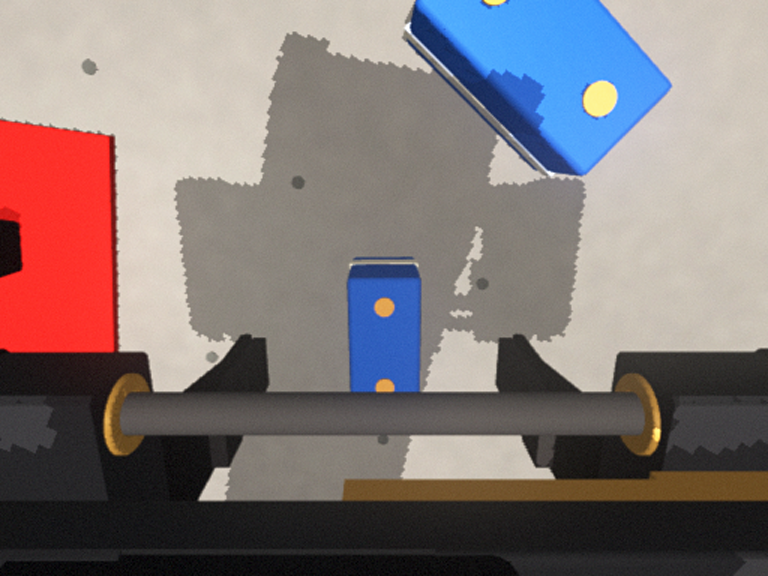

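```bash
python3 -m pendant '[{"translation":[-0.1,0,-2.1],"angular":[0,0,0],"hand":1},{"translation":[0,0,-2],"angular":[0,0,0],"hand":1},{"translation":[0,0,0],"angular":[0,0,0],"hand":1},{"translation":[0,0,0],"angular":[0,0,0],"hand":-1},{"translation":[0,0,0],"angular":[0,0,0],"hand":-1},{"translation":[0,0,0],"angular":[0,0,0],"hand":-1},{"translation":[0,0,0],"angular":[0,0,0],"hand":-1},{"translation":[0,0,0],"angular":[0,0,0],"hand":-1},{"translation":[0,0,0],"angular":[0,0,0],"hand":-1}]' 25
```

```text
time: 4.75
ee_pos: [0.6016, 0.0371, 0.0398]
eef_rot: [0.685, 0.177, -0.684, 0.178]
ft_force: [-0.2, -0.5, -0.3]
width: 0.047
```

```bash
python3 -m pendant '[{"translation":[0,0,0],"angular":[0,0,0],"hand":-1},{"translation":[0,0,0],"angular":[0,0,0],"hand":-1},{"translation":[0,0,0],"angular":[0,0,0],"hand":-1},{"translation":[0,0,0],"angular":[0,0,0],"hand":-1},{"translation":[0,0,0],"angular":[0,0,0],"hand":-1}]' 25
```

```text
time: 5.25
ee_pos: [0.6016, 0.037, 0.0396]
eef_rot: [0.684, 0.177, -0.684, 0.178]
ft_force: [-0.1, -1.5, 0.6]
width: 0.0296
```

```bash
python3 -m pendant '[{"translation":[0,0,3],"angular":[0,0,0],"hand":-1},{"translation":[0,0,4],"angular":[0,0,0],"hand":-1},{"translation":[0,-1,4],"angular":[0,0,0],"hand":-1},{"translation":[0,-4.5,0],"angular":[0,0,-2],"hand":-1},{"translation":[0,-4.5,0],"angular":[0,0,-2],"hand":-1},{"translation":[0,-4.5,0],"angular":[0,0,-2],"hand":-1},{"translation":[-0.1,-4.5,0],"angular":[0,0,-2],"hand":-1},{"translation":[-0.1,-4.5,0],"angular":[0,0,-0.6],"hand":-1},{"translation":[0,0,0],"angular":[0,0,0],"hand":-1},{"translation":[0,0,0],"angular":[0,0,0],"hand":-1},{"translation":[0,0,0],"angular":[0,0,0],"hand":-1}]' 25
python3 - <<'E'
from h import *
for k in range(2):
    st=r.read_state(); M=R.from_quat(st["eef_rot"]).as_matrix();print(st["ee_pos"],M[:,0].round(3), np.degrees(np.arctan2(M[0,1],-M[1,1])),st["width"])
    im=r.camera("wrist")
np.savez("w5.npz",p=st["ee_pos"],q=st["eef_rot"],im=im)
save(im,"w5.png",None,1.5)
E
```

```text
time: 6.35
ee_pos: [0.5997, -0.1961, 0.1494]
eef_rot: [0.696, 0.127, -0.696, 0.126]
ft_force: [-0.1, 0.7, -1.8]
width: 0.0296
[ 0.599663   -0.19614811  0.14938931] [-0.     0.001 -1.   ] 20.58771594219807 0.02963336785544412
[ 0.59977104 -0.19585596  0.14947062] [-0.     0.001 -1.   ] 20.627755169489888 0.029542193871045893
```

View pics/w5.png

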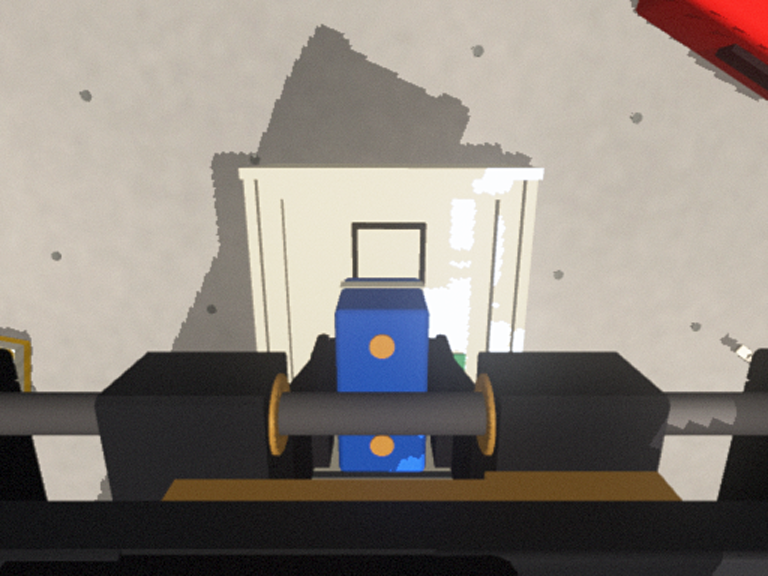

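```bash
python3 - <<'E'
from h import *
d=np.load("w5.npz"); save(d["im"],"w5c.png",(105,325,155,365),3.0)
E
```

```text
(no output)
```

View pics/w5c.png

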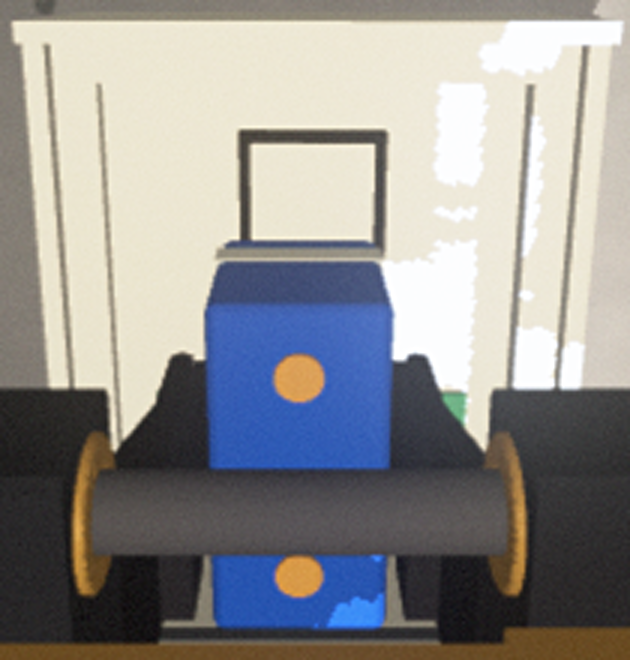

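```bash
python3 - <<'E'
from fit import *
case=fit("w5.npz",[((12,22),(91,68.5,70)),((622,22),(91,-68.5,70)),((250,143),(54,19,13)),((375,143),(54,-19,13)),((238,131),(56.5,21.5,13)),((387,131),(56.5,-21.5,13))],(105,155),3,[.58,-.2,.36])
pk=fit("w5.npz",[((206,305),(30,15,150)),((392,302),(30,-15,150)),((385,628),(-30,-15,150)),((216,628),(-30,15,150)),((228,243),(30,15,110)),((378,243),(30,-15,110))],(105,155),3,[.6,-.2,.36])
c,s=np.cos(case[2]),np.sin(case[2]);b=np.array([case[0]+c*.02,case[1]+s*.02]);print("bay",b,"move",b-pk[:2])
E
```

```text
[ 0.5805 -0.2054] 20.51
[[-0.4, 0.6], [-0.4, -0.7], [-0.2, -0.6], [-0.2, 0.6], [0.9, 0.6], [1.0, -0.5]]
[ 0.599  -0.1947] 20.52
[[-0.2, -0.3], [0.8, 1.8], [0.9, 0.8], [0.8, -0.4], [-1.9, -1.1], [-1.8, -0.3]]
bay [ 0.59920964 -0.19835688] move [ 0.00021968 -0.00368756]
```

```bash
python3 -m pendant '[{"translation":[0,-0.3,-2],"angular":[0,0,0],"hand":-1},{"translation":[0,0,-3],"angular":[0,0,0],"hand":-1},{"translation":[0,0,-3],"angular":[0,0,0],"hand":-1},{"translation":[0,0,-1],"angular":[0,0,0],"hand":-1},{"translation":[0,0,0],"angular":[0,0,0],"hand":-1},{"translation":[0,0,0],"angular":[0,0,0],"hand":-1},{"translation":[0,0,0],"angular":[0,0,0],"hand":-1}]'
python3 - <<'E'
from h import *
for k in range(2):
    st=r.read_state(); M=R.from_quat(st["eef_rot"]).as_matrix();print(st["ee_pos"],M[:,0].round(3), np.degrees(np.arctan2(M[0,1],-M[1,1])),st["width"])
    im=r.camera("wrist")
np.savez("w6.npz",p=st["ee_pos"],q=st["eef_rot"],im=im)
save(im,"w6.png",None,1.5)
E
```

```text
time: 7.15
ee_pos: [0.6007, -0.2009, 0.0614]
eef_rot: [0.697, 0.125, -0.695, 0.126]
ft_force: [-0.3, -0.2, -0.9]
width: 0.0297
[ 0.60065448 -0.20087952  0.0614363 ] [ 0.003 -0.001 -1.   ] 20.49759725575396 0.02971414683939998
[ 0.60055018 -0.20098134  0.06131303] [ 0.003 -0.001 -1.   ] 20.48954849534156 0.02949285366236261
```

View pics/w6.png

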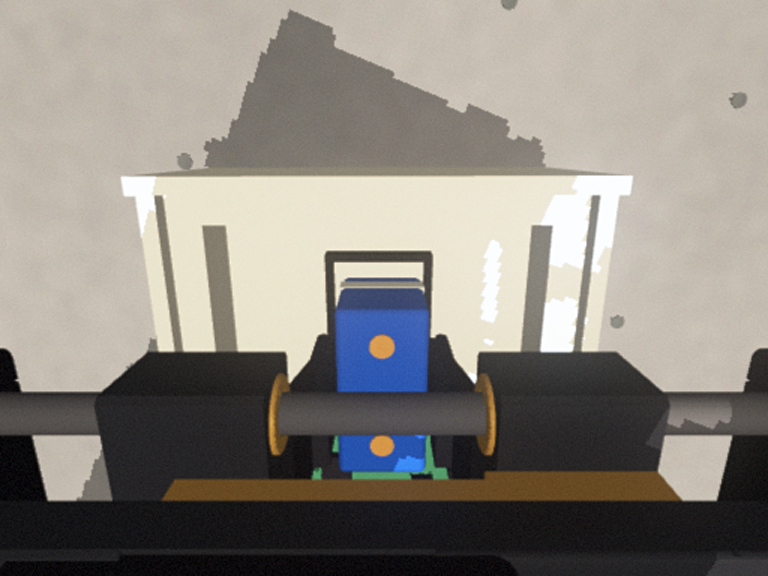

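```bash
python3 - <<'E'
from h import *
d=np.load("w6.npz");C=cam("wrist",dict(ee_pos=d["p"],eef_rot=d["q"]))
a=ray(C,(280/1.5,382/1.5),.0213);b=ray(C,(262/1.5,379/1.5),.013)
t=np.radians(20.45);u=np.array([np.cos(t),np.sin(t),0]);v=np.array([-u[1],u[0],0]);print((b-a)@u,(b-a)@v)
E
```

```text
0.005358654873988547 0.001210355243565502
```

Clearance 5.4 mm ahead (expected 4), 1.2 mm sideways: within the play; shift ~1 mm and lower.

```bash
python3 -m pendant '[{"translation":[0.1,0.1,-0.8],"angular":[0,0,0],"hand":-1},{"translation":[0,0,-0.7],"angular":[0,0,0],"hand":-1},{"translation":[0,0,0],"angular":[0,0,0],"hand":-1},{"translation":[0,0,0],"angular":[0,0,0],"hand":-1}]'
```

```text
time: 7.65
ee_pos: [0.6002, -0.1997, 0.0439]
eef_rot: [-0.696, -0.126, 0.696, -0.126]
ft_force: [-0.2, 0.1, -1.0]
width: 0.0298
```

```bash
python3 -m pendant '[{"translation":[0,0,0],"angular":[0,0,0],"hand":0.1},{"translation":[0,0,0],"angular":[0,0,0],"hand":0.1},{"translation":[0,0,0],"angular":[0,0,0],"hand":0.1},{"translation":[0,0,0],"angular":[0,0,0],"hand":0.1},{"translation":[0,0,0],"angular":[0,0,0],"hand":0.1},{"translation":[0,0,0],"angular":[0,0,0],"hand":0.1},{"translation":[0,0,2],"angular":[0,0,0],"hand":0.1},{"translation":[0,0,4],"angular":[0,0,0],"hand":0.1},{"translation":[0,0,4],"angular":[0,0,0],"hand":0.1},{"translation":[-0.5,0,4.5],"angular":[0,0,0],"hand":0.1},{"translation":[0,0,2],"angular":[0,0,0],"hand":1}]'
python3 - <<'E'
from h import *
st=r.read_state();im=r.camera("wrist");print(st["ee_pos"],st["width"])
np.savez("w7.npz",p=st["ee_pos"],q=st["eef_rot"],im=im)
save(im,"w7.png",None,1.5)
E
```

```text
time: 8.75
ee_pos: [0.5966, -0.2001, 0.2144]
eef_rot: [0.698, 0.125, -0.694, 0.127]
ft_force: [0.1, 0.3, 0.2]
width: 0.0508
[ 0.59657414 -0.20011199  0.21436758] 0.050776209125661026
```

View pics/w7.png

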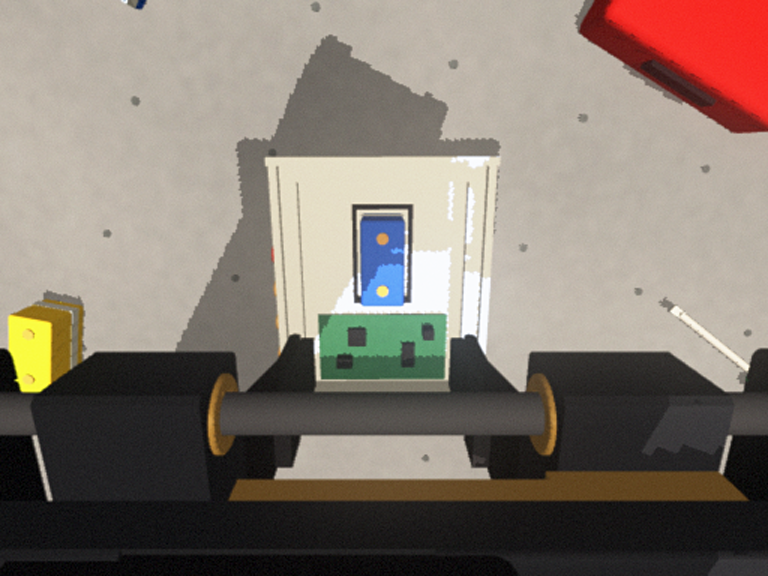

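```bash
python3 -m pendant '[{"translation":[-1.1,4.5,0.4],"angular":[0,0,0],"hand":1},{"translation":[-1.1,4.5,0.4],"angular":[0,0,0],"hand":1},{"translation":[-1.1,4.5,0.4],"angular":[0,0,0],"hand":1},{"translation":[-1.1,4.5,0.4],"angular":[0,0,0],"hand":1},{"translation":[-1.1,4.5,0.4],"angular":[0,0,0],"hand":1},{"translation":[-1.1,4.5,0.4],"angular":[0,0,0],"hand":1},{"translation":[-1.1,4.5,0.4],"angular":[0,0,0],"hand":1},{"translation":[-1.1,4.5,0.4],"angular":[0,0,0],"hand":1},{"translation":[-1.1,4.5,0.4],"angular":[0,0,0],"hand":1},{"translation":[0,0,0],"angular":[0,0,0],"hand":1},{"translation":[0,0,0],"angular":[0,0,0],"hand":1},{"translation":[0,0,0],"angular":[0,0,0],"hand":1}]'
python3 - <<'E'
from h import *
for k in range(2): st=r.read_state();im=r.camera("wrist");print(st["ee_pos"],st["width"])
np.savez("w8.npz",p=st["ee_pos"],q=st["eef_rot"],im=im)
save(im,"w8.png",(60,260,120,380),3)
E
```

```text
time: 10.0
ee_pos: [0.4969, 0.2037, 0.2452]
eef_rot: [-0.696, -0.125, 0.696, -0.125]
ft_force: [-0.0, -0.4, -0.4]
width: 0.0874
[0.49690445 0.20373312 0.24517046] 0.0873736510640829
[0.49704263 0.20348985 0.24520464] 0.08679969884877316
```

View pics/w8.png

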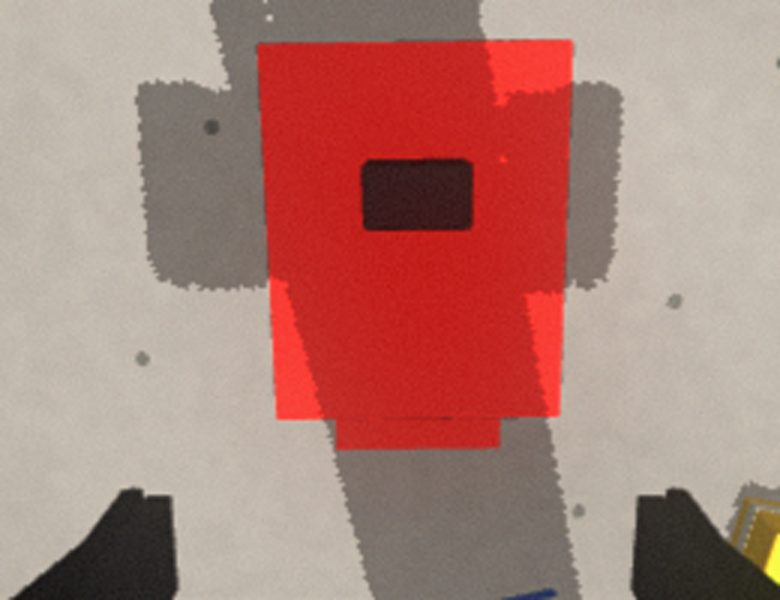

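```bash
python3 - <<'E'
from fit import *
p=fit("w8.npz",[((258,44),(75,60,6)),((573,41),(75,-60,6)),((560,416),(-75,-60,6)),((277,418),(-75,60,6)),((336,449),(-89,35,4)),((500,447),(-89,-35,4)),((361,159),(32,20,42)),((473,159),(32,-20,42)),((471,231),(8,-20,42)),((362,230),(8,20,42))],(60,120),3,[.53,.2,.4])
c,s=np.cos(p[2]),np.sin(p[2]);print("grip",p[0]+c*.02,p[1]+s*.02)
st=r.read_state(); M=R.from_quat(st["eef_rot"]).as_matrix();print(st["ee_pos"],np.degrees(np.arctan2(M[0,1],-M[1,1])),M[:,0])
E
```

```text
[0.527  0.2109] 20.85
[[-0.5, -0.4], [-0.7, 0.2], [0.0, -0.3], [0.3, -0.3], [-0.4, 0.2], [-0.2, -0.3], [1.2, -0.1], [0.8, 0.2], [-0.5, 0.6], [0.2, 0.1]]
grip 0.5456741975165526 0.21804532254123188
[0.4970327  0.20352795 0.24527361] 20.33891054572378 [-2.81897139e-04 -6.54607098e-04 -9.99999746e-01]
```

```bash
python3 -m pendant '[{"translation":[2.4,0.7,-4],"angular":[0,0,0.5],"hand":1},{"translation":[2.4,0.7,-4],"angular":[0,0,0],"hand":1},{"translation":[0,0,-4.5],"angular":[0,0,0],"hand":1},{"translation":[0,0,-4.5],"angular":[0,0,0],"hand":1},{"translation":[0,0,-2],"angular":[0,0,0],"hand":1},{"translation":[0,0,0],"angular":[0,0,0],"hand":1},{"translation":[0,0,0],"angular":[0,0,0],"hand":1},{"translation":[0,0,0],"angular":[0,0,0],"hand":1}]' 60
python3 - <<'E'
from h import *
st=r.read_state(); M=R.from_quat(st["eef_rot"]).as_matrix();print(st["ee_pos"],np.degrees(np.arctan2(M[0,1],-M[1,1])),M[:,0],st["width"])
E
```

```text
time: 10.9
ee_pos: [0.5458, 0.2192, 0.0575]
eef_rot: [0.696, 0.129, -0.694, 0.128]
ft_force: [-0.0, -0.6, 0.8]
width: 0.0868
[0.54578455 0.21923261 0.05747884] 20.937869060390202 [ 2.77837141e-03  7.76404131e-04 -9.99995839e-01] 0.08678904151667863
```

```bash
python3 -m pendant '[{"translation":[0,-0.1,-1.1],"angular":[0,0,0],"hand":1},{"translation":[0,0,-1.1],"angular":[0,0,0],"hand":1},{"translation":[0,0,0],"angular":[0,0,0],"hand":1},{"translation":[0,0,0],"angular":[0,0,0],"hand":-1},{"translation":[0,0,0],"angular":[0,0,0],"hand":-1},{"translation":[0,0,0],"angular":[0,0,0],"hand":-1},{"translation":[0,0,0],"angular":[0,0,0],"hand":-1},{"translation":[0,0,0],"angular":[0,0,0],"hand":-1},{"translation":[0,0,0],"angular":[0,0,0],"hand":-1},{"translation":[0,0,0],"angular":[0,0,0],"hand":-1},{"translation":[0,0,0],"angular":[0,0,0],"hand":-1},{"translation":[0,0,0],"angular":[0,0,0],"hand":-1},{"translation":[0,0,0],"angular":[0,0,0],"hand":-1}]' 60
python3 - <<'E'
from h import *
st=r.read_state(); M=R.from_quat(st["eef_rot"]).as_matrix();print(st["ee_pos"],np.degrees(np.arctan2(M[0,1],-M[1,1])),M[:,0],st["width"])
E
```

```text
time: 12.2
ee_pos: [0.5446, 0.218, 0.0336]
eef_rot: [0.695, 0.129, -0.695, 0.129]
ft_force: [-0.2, -1.7, 1.3]
width: 0.0396
[0.54460073 0.21795455 0.03359934] 20.975900996153122 [ 1.39729642e-04 -3.18357093e-04 -9.99999940e-01] 0.03963642360251607
```

```bash
python3 -m pendant '[{"translation":[0,0,2],"angular":[0,0,0],"hand":-1},{"translation":[0,0,3],"angular":[0,0,0],"hand":-1},{"translation":[0,0,4],"angular":[0,0,0],"hand":-1},{"translation":[0,-1,4],"angular":[0,0,0],"hand":-1},{"translation":[0.7,-4,1],"angular":[1.05,-2.81,-0.5],"hand":-1},{"translation":[0.7,-4.5,0],"angular":[1.05,-2.81,0],"hand":-1},{"translation":[0.8,-4.5,0],"angular":[1.05,-2.81,0],"hand":-1},{"translation":[0.8,-4.5,0],"angular":[1.05,-2.81,0],"hand":-1},{"translation":[0.8,-4.5,0],"angular":[0,0,0],"hand":-1},{"translation":[0.8,-4.5,0],"angular":[0,0,0],"hand":-1},{"translation":[0.8,-4.5,0],"angular":[0,0,0],"hand":-1},{"translation":[0.8,-4.5,0],"angular":[0,0,0],"hand":-1},{"translation":[0.8,-4,0],"angular":[0,0,0],"hand":-1},{"translation":[0,-0.5,0],"angular":[0,0,0],"hand":-1},{"translation":[0,0,0],"angular":[0,0,0],"hand":-1},{"translation":[0,0,0],"angular":[0,0,0],"hand":-1}]' 60
python3 - <<'E'
from h import *
for c in ["wrist","top","scene"]:
  st=r.read_state();im=r.camera(c)
  np.savez(c+"9.npz",p=st["ee_pos"],q=st["eef_rot"],im=im)
  save(im,c+"9.png",None,1.5)
M=R.from_quat(st["eef_rot"]).as_matrix();print(st["ee_pos"],np.degrees(np.arctan2(M[0,1],-M[1,1])),M[:,0],st["width"])
E
```

```text
time: 13.8
ee_pos: [0.6144, -0.19, 0.1732]
eef_rot: [0.765, 0.139, -0.619, 0.112]
ft_force: [-0.1, 0.7, -2.8]
width: 0.0393
[ 0.61458453 -0.18969161  0.17359741] 20.63038021591488 [ 0.19455363  0.07354062 -0.97813121] 0.03954468307793155
```

View pics/wrist9.png

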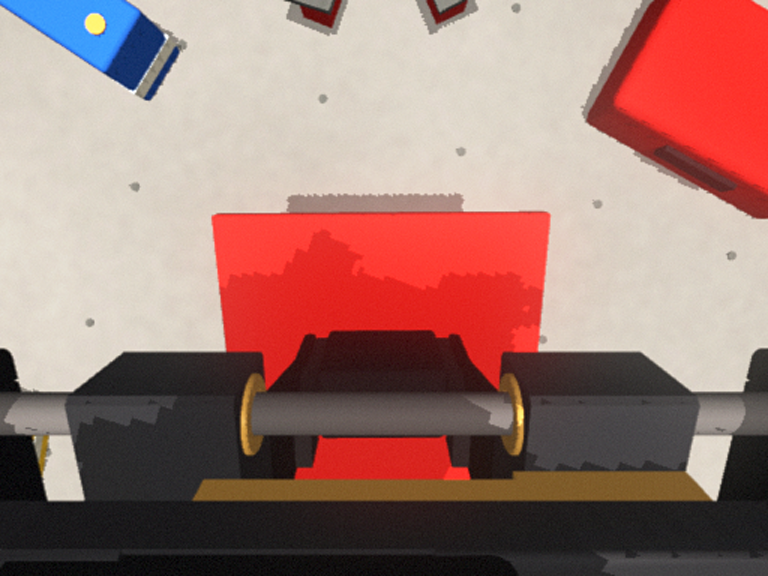

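View pics/scene9.png

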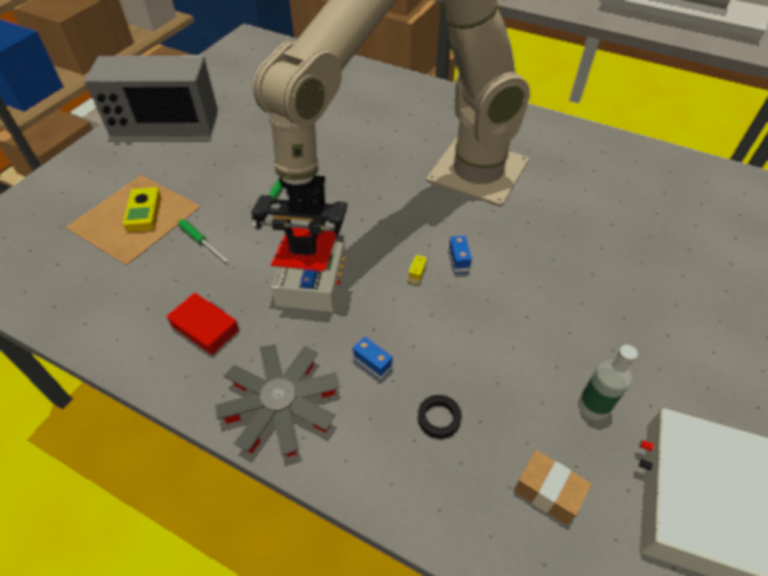

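```bash
python3 - <<'E'
from h import *
from scipy.optimize import least_squares
d=np.load("wrist9.npz");K,_,_=cam("top") ; i=r.camera_info("wrist");mt=np.array(i["mount"])
C=cam("wrist",dict(ee_pos=[0,0,0],eef_rot=[0,0,0,1])) # tool frame
N=np.array([[0,0,-1],[0,-1,0],[-1,0,0]]).T  # columns: lid x,y,z in tool
N=np.column_stack([[0,0,-1],[0,-1,0],[-1,0,0]])
def pt(p,P):
    Rl=N@R.from_euler("yz",[p[2],p[3]],degrees=True).as_matrix()
    return Rl@(np.array(P)/1000-np.array([p[0]/1000,p[1]/1000,p[4]/1000]))
def f(p):
    o=[]
    for (u,v),P in [((212.5,214),(75,60,6)),((550,212),(75,-60,6))]:
        a=proj(C,pt(p,P)); o+=[a[0]-v/1.5,a[1]-u/1.5]
    for (u,v),y in [((229,352),60),((541,345),-60)]:
        a=np.array(proj(C,pt(p,(75,y,6))));b=np.array(proj(C,pt(p,(0,y,6))))
        t=(v/1.5-a[0])/(b[0]-a[0]); o.append(a[1]+t*(b[1]-a[1])-u/1.5)
    o+=[(p[4]-34)/2,(p[0]-19.5)/1.5,p[1]/1.]
    return np.array(o)
g=least_squares(f,[20,0,0,0,34]);print(g.x.round(2),f(g.x).round(2))
E
```

```text
[18.58 -0.96  0.55  0.54 33.92] [ 0.74  0.68 -0.52  0.93 -0.39 -0.8  -0.04 -0.61 -0.96]
```

```bash
python3 -m pendant '[{"translation":[0.1,-0.3,-2],"angular":[0,0,0],"hand":-1},{"translation":[0,0,-2],"angular":[0,0,0],"hand":-1},{"translation":[0,0,0],"angular":[0,0,0],"hand":-1},{"translation":[0,0,0],"angular":[0,0,0],"hand":-1},{"translation":[0,0,0],"angular":[0,0,0],"hand":-1}]' 60
cat > cs.py <<'E'
from h import *
def rep():
    P=[];T=[];Y=[]
    for k in range(3):
        st=r.read_state(); M=R.from_quat(st["eef_rot"]).as_matrix()
        a=np.radians(20.45);u=np.array([np.cos(a),np.sin(a)]);v=np.array([-u[1],u[0]])
        e=st["ee_pos"][:2]-np.array([.5804,-.2055]);P.append([e@u,e@v,st["ee_pos"][2]])
        lx=-M[:,2]; T.append(np.degrees(np.arcsin(lx[2])));Y.append(np.degrees(np.arctan2(lx[1],lx[0])))
        if k<2: r.camera("wrist")
    p=np.mean(P,0)*1000;t=np.mean(T);q=np.radians(t)
    tip=[p[0]-108*np.cos(q)+34*np.sin(q),p[2]-108*np.sin(q)-34*np.cos(q)]
    lzy=np.degrees(np.arcsin(-M[:,1][2]))
    print("t",st["time"],"TCPcase",p.round(1),"tilt",t.round(2),"roll",lzy.round(2),"yaw",np.mean(Y).round(2),"tip xz",np.round(tip,1),"F",st["ft_force"].round(1),"w",st["width"].round(4))
if __name__=="__main__": rep()
E
python3 cs.py
```

```text
time: 14.45
ee_pos: [0.6162, -0.1945, 0.135]
eef_rot: [0.765, 0.138, -0.619, 0.113]
ft_force: [-0.2, 0.3, -1.6]
width: 0.0397Traceback (most recent call last):
  File "cs.py", line 14, in <module>
    if __name__=="__main__": rep()
                             ~~~^^
  File "cs.py", line 13, in rep
    print("t",st["time"],"TCPcase",p.round(1),"tilt",t.round(2),"roll",lzy.round(2),"yaw",np.mean(Y).round(2),"tip xz",np.round(tip,1),"F",st["ft_force"].round(1),"w",st["width"].round(4))
                                                                                                                                                                       ^^^^^^^^^^^^^^^^^
AttributeError: 'float' object has no attribute 'round'
```

```bash
sed -i 's/st\["width"\].round(4)/round(st["width"],4)/' cs.py; python3 cs.py
```

```text
t 14.65 TCPcase [ 37.1  -2.5 134.7] tilt 12.06 roll -0.07 yaw 20.51 tip xz [-61.4  78.8] F [-0.1 -0.1 -1.5] w 0.0395
```

```bash
python3 -m pendant '[{"translation":[-0.05,0.15,-1],"angular":[0,0,0],"hand":-1},{"translation":[0,0,0],"angular":[0,0,0],"hand":-1},{"translation":[0,0,0],"angular":[0,0,0],"hand":-1}]' 60
python3 cs.py; python3 - <<'E'
from h import *
im=r.camera("top");save(im,"top10.png",(145,235,265,365),7.5)
im=r.camera("scene");save(im,"scene10.png",(120,220,160,260),7.5)
E
```

```text
time: 14.95
ee_pos: [0.6147, -0.1932, 0.123]
eef_rot: [0.765, 0.138, -0.62, 0.112]
ft_force: [0.0, 0.7, -1.9]
width: 0.0397
t 15.05 TCPcase [ 36.6  -0.6 123.3] tilt 11.98 roll -0.01 yaw 20.48 tip xz [-62.   67.6] F [-0.5  0.5 -2.7] w 0.0394
```

View pics/top10.png

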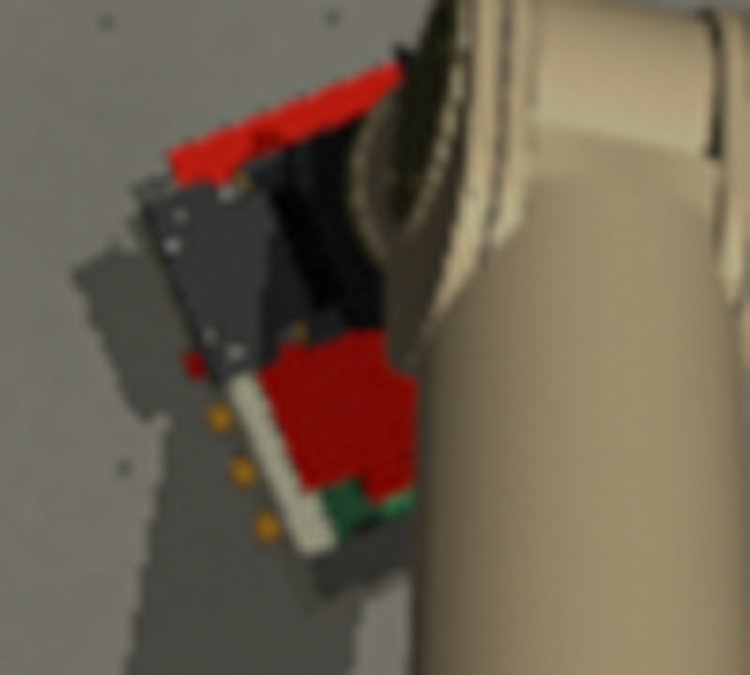

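View pics/scene10.png

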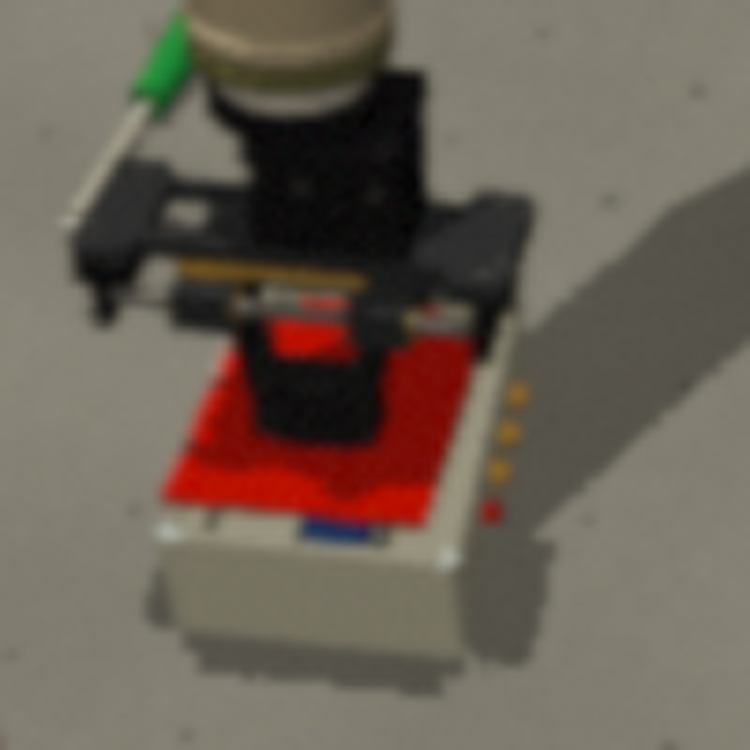

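```bash
python3 - <<'E'
from h import *
C=cam("top");a=np.radians(20.45);u=np.array([np.cos(a),np.sin(a),0]);v=np.array([-u[1],u[0],0]);z=np.array([0,0,1.]);O=np.array([.5804,-.2055,0])
q=np.radians(12);lx=np.cos(q)*u+np.sin(q)*z;lz=-np.sin(q)*u+np.cos(q)*z
T=O+.0366*u-.0006*v+.1233*z
L=T-.019*lx+.0005*v-.034*lz
def s(n,W): p=proj(C,W);print(n,((p[1]-265)*7.5).round(0),((p[0]-145)*7.5).round(0))
for n,P in [("plate FL",(-75,60,6)),("tongue L",(-89,35,4)),("plate RL",(75,60,6))]: s(n,L+(P[0]*lx+P[1]*v+P[2]*lz)/1000)
for n,P in [("ledge L",(-72,68.5,72)),("wall inner at ledge",(-72,63.5,64)),("wall out top",(-72,68.5,64)),("ledge out",(-91,68.5,72))]: s(n,O+(P[0]*u+P[1]*v+P[2]*z)/1000)
E
```

```text
plate FL 301.0 493.0
tongue L 370.0 502.0
plate RL 165.0 148.0
ledge L 303.0 553.0
wall inner at ledge 312.0 552.0
wall out top 301.0 557.0
ledge out 321.0 596.0
```

```bash
python3 -m pendant '[{"translation":[0,0.1,-0.5],"angular":[0,0,0],"hand":-1},{"translation":[0,0,-0.5],"angular":[0,0,0],"hand":-1},{"translation":[0,0,0],"angular":[0,0,0],"hand":-1},{"translation":[0,0,0],"angular":[0,0,0],"hand":-1}]' 60
python3 cs.py
```

```text
time: 15.55
ee_pos: [0.6149, -0.1923, 0.1133]
eef_rot: [0.765, 0.138, -0.619, 0.112]
ft_force: [-0.4, -0.6, -2.0]
width: 0.0392
t 15.65 TCPcase [ 37.    0.2 113.5] tilt 12.0 roll -0.02 yaw 20.48 tip xz [-61.6  57.8] F [ 0.7 -0.4 -2. ] w 0.0396
```

```bash
python3 -m pendant '[{"translation":[-0.47,-0.17,0],"angular":[0,0,0],"hand":-1},{"translation":[-0.47,-0.18,0],"angular":[0,0,0],"hand":-1},{"translation":[-0.47,-0.17,0],"angular":[0,0,0],"hand":-1},{"translation":[-0.47,-0.18,0],"angular":[0,0,0],"hand":-1},{"translation":[0,0,0],"angular":[0,0,0],"hand":-1},{"translation":[0,0,0],"angular":[0,0,0],"hand":-1}]' 60
python3 cs.py
python3 - <<'E'
from h import *
im=r.camera("top");save(im,"top11.png",(145,235,265,365),7.5)
im=r.camera("scene");save(im,"scene11.png",(120,220,160,260),6)
E
```

```text
time: 16.25
ee_pos: [0.5962, -0.1996, 0.1137]
eef_rot: [0.765, 0.138, -0.619, 0.112]
ft_force: [0.7, -0.2, -2.2]
width: 0.0397
t 16.35 TCPcase [ 17.    0.2 113.7] tilt 12.01 roll -0.02 yaw 20.48 tip xz [-81.5  58. ] F [ 0.4  0.  -2.4] w 0.0396
```

View pics/top11.png

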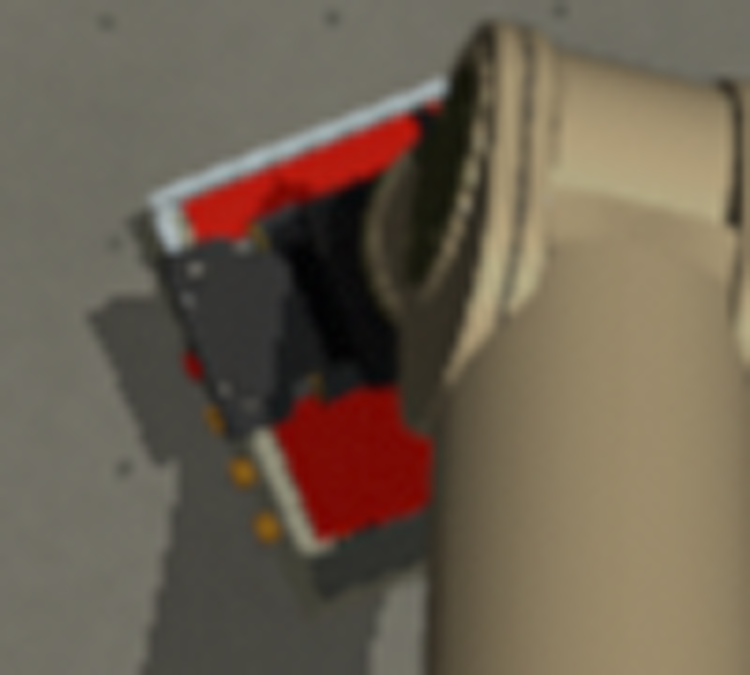

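View pics/scene11.png

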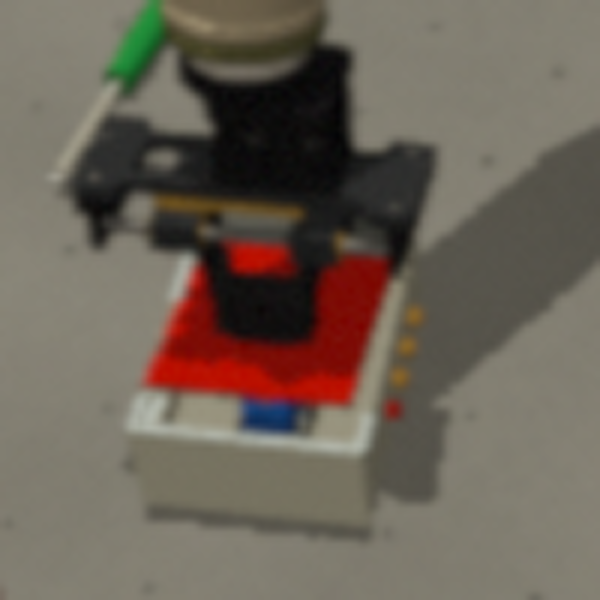

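```bash
python3 -m pendant '[{"translation":[0.08,0.03,-0.18],"angular":[-0.35,0.94,0],"hand":-1},{"translation":[0.08,0.03,-0.18],"angular":[-0.35,0.94,0],"hand":-1},{"translation":[0.08,0.03,-0.18],"angular":[-0.35,0.94,0],"hand":-1},{"translation":[0.08,0.03,-0.18],"angular":[-0.35,0.94,0],"hand":-1},{"translation":[0.08,0.03,-0.18],"angular":[-0.35,0.94,0],"hand":-1},{"translation":[0.08,0.03,-0.18],"angular":[-0.35,0.94,0],"hand":-1},{"translation":[0.08,0.03,-0.18],"angular":[-0.35,0.94,0],"hand":-1},{"translation":[0.08,0.03,-0.18],"angular":[-0.35,0.94,0],"hand":-1},{"translation":[0,0,0],"angular":[0,0,0],"hand":-1},{"translation":[0,0,0],"angular":[0,0,0],"hand":-1}]' 60
python3 cs.py
```

```text
time: 17.45
ee_pos: [0.6027, -0.1968, 0.099]
eef_rot: [0.72, 0.13, -0.671, 0.121]
ft_force: [-0.0, 0.4, -2.4]
width: 0.0392
t 17.55 TCPcase [23.8  0.2 99.1] tilt 3.98 roll -0.02 yaw 20.48 tip xz [-81.6  57.7] F [-0.  -1.  -1.9] w 0.0392
```

```bash
python3 -m pendant '[{"translation":[0.06,0.02,-0.18],"angular":[-0.35,0.94,0],"hand":-1},{"translation":[0.06,0.02,-0.18],"angular":[-0.35,0.94,0],"hand":-1},{"translation":[0.06,0.02,-0.18],"angular":[-0.35,0.94,0],"hand":-1},{"translation":[0.06,0.02,-0.17],"angular":[-0.35,0.94,0],"hand":-1},{"translation":[0,0,0],"angular":[0,0,0],"hand":-1},{"translation":[0,0,0],"angular":[0,0,0],"hand":-1},{"translation":[0,0,0],"angular":[0,0,0],"hand":-1}]' 60
python3 cs.py
python3 - <<'E'
from h import *
im=r.camera("top");save(im,"top12.png",(145,235,265,365),6)
im=r.camera("scene");save(im,"scene12.png",(120,220,160,260),7)
E
```

```text
time: 18.25
ee_pos: [0.6049, -0.1962, 0.092]
eef_rot: [-0.696, -0.126, 0.696, -0.126]
ft_force: [0.5, -0.4, -2.5]
width: 0.0395
t 18.35 TCPcase [26.2  0.1 92. ] tilt -0.04 roll -0.0 yaw 20.47 tip xz [-81.8  58.1] F [-0.1  0.2 -2.8] w 0.0398
```

View pics/scene12.png

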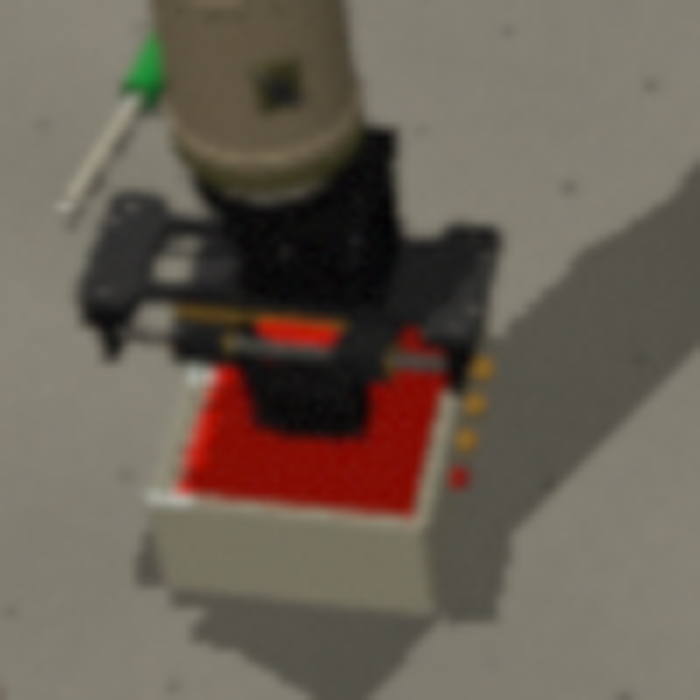

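```bash
python3 -m pendant '[{"translation":[0,0,-0.05],"angular":[0,0,0],"hand":-1},{"translation":[0,0,-0.05],"angular":[0,0,0],"hand":-1},{"translation":[0,0,0],"angular":[0,0,0],"hand":-1},{"translation":[0,0,0],"angular":[0,0,0],"hand":-1}]' 60; python3 cs.py
```

```text
time: 18.85
ee_pos: [0.605, -0.1963, 0.0917]
eef_rot: [-0.696, -0.125, 0.696, -0.126]
ft_force: [-3.5, 0.1, 5.5]
width: 0.0395
t 18.95 TCPcase [26.3  0.1 91.7] tilt -0.03 roll -0.02 yaw 20.48 tip xz [-81.7  57.7] F [-4.   0.7  5.4] w 0.0396
```

```bash
python3 -m pendant '[{"translation":[0,0,0],"angular":[0,0,0],"hand":0.3},{"translation":[0,0,0],"angular":[0,0,0],"hand":0.3},{"translation":[0,0,0],"angular":[0,0,0],"hand":0.3},{"translation":[0,0,0],"angular":[0,0,0],"hand":0.3},{"translation":[0,0,0],"angular":[0,0,0],"hand":0.3},{"translation":[0,0,2],"angular":[0,0,0],"hand":0.3},{"translation":[0,0,3],"angular":[0,0,0],"hand":0.3},{"translation":[0,0,4],"angular":[0,0,0],"hand":0.3},{"translation":[-1.5,0,4],"angular":[0,0,0],"hand":0.3},{"translation":[-1.5,0,4],"angular":[0,0,0],"hand":0.3},{"translation":[-1,0,0],"angular":[0,0,0],"hand":0.3},{"translation":[0,0,0],"angular":[0,0,0],"hand":0.3},{"translation":[0,0,0],"angular":[0,0,0],"hand":0.3}]' 
python3 - <<'E'
from h import *
st=r.read_state();im=r.camera("wrist");np.savez("w13.npz",p=st["ee_pos"],q=st["eef_rot"],im=im);save(im,"w13.png",(60,250,140,370),3.2);print(st["ee_pos"])
im=r.camera("scene");save(im,"scene13.png",None,1.5)
E
```

```text
time: 20.25
ee_pos: [0.5648, -0.1962, 0.2601]
eef_rot: [-0.695, -0.126, 0.696, -0.126]
ft_force: [0.2, 0.1, -1.1]
width: 0.0565
[ 0.56475509 -0.19615749  0.26007694]
```

View pics/w13.png

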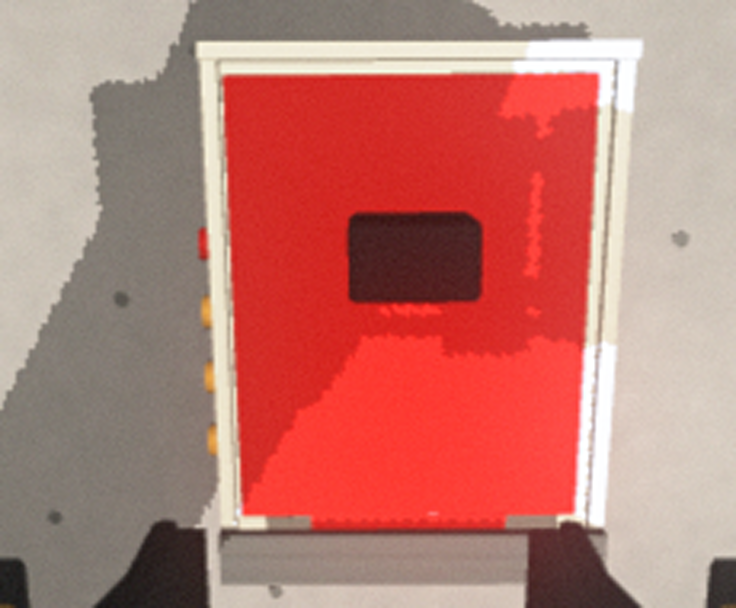

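View pics/scene13.png

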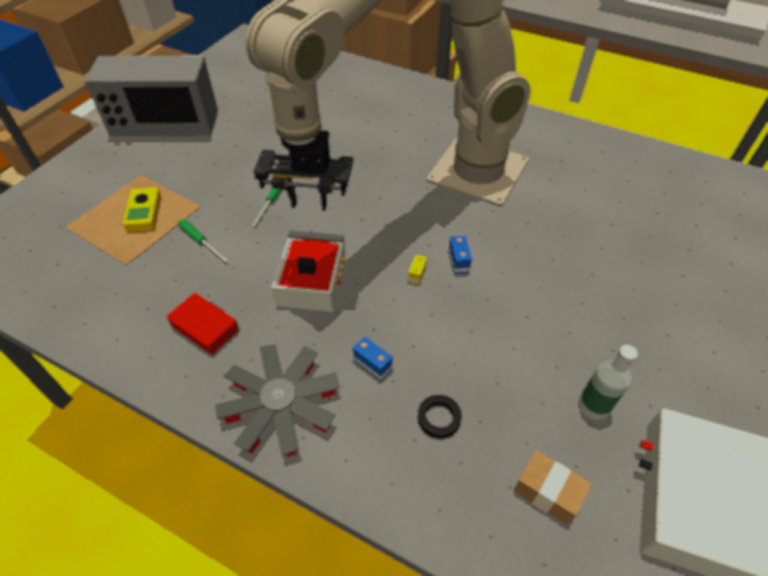

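```bash
python3 - <<'E'
from h import *
d=np.load("w13.npz");C=cam("wrist",dict(ee_pos=d["p"],eef_rot=d["q"]))
a=np.radians(20.45);u=np.array([np.cos(a),np.sin(a)]);v=np.array([-u[1],u[0]])
for n,q in dict(RL=(223,75),RR=(600,72),FR=(575,516),FL=(243,514)).items():
    p=ray(C,(60+q[1]/3.2,140+q[0]/3.2),.064)[:2]-[.5804,-.2055];print(n,(p@u*1000).round(1),(p@v*1000).round(1))
r.close_job()
E
```

```text
RL 81.6 61.6
RR 82.3 -57.9
FR -68.7 -58.7
FL -67.9 60.7
the job is handed in; nothing more can be done
```

The blue pack is in the bay and the red lid is closed over it. The job was handed in at about 20.4 s of the 58 s allowed; it gives no verdict.

- **Pack:** I picked the smallest of the three blue packs, set it upright in the bay and let go. The wrist picture afterwards showed it standing between the guides.
- **Hooking:** I held the lid at a 12° tilt and slid its tongue under the ledge. The arm's readings put the tip at case x about -81.5 mm, 58 mm above the table, about 9.5 mm under the ledge.
- **Closing:** I swung it down at about 1° per 0.1 s to 0° and pressed it lightly onto the seat. The vertical force went from -2.8 N to +5.4 N, so it was resting there. Then I let go and backed off.
- **Last checks:** In the last wrist picture the plate edges lie at case x about -68 and +82 mm, y about -58 and +61 mm, which fits a lid lying flat. The tongue tip works out at about -82 mm. These positions assume the lid is at seat height. I did not measure that height or the tilt separately after letting go, and the pack could not be seen once the lid was on.
- **Bystanders:** In the last scene picture the yellow pack, bottle, tape and screwdrivers look where they were. I compared them by eye only.

No check failed or disagreed by more than about 2 mm.

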